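Dispense vials: raise the ratchet gate one notch over the catch tray

TASK

Stand the empty steel tray on the worktop centred under the spout of the vial dispenser, then lift the dispenser's gate by its handle bar to the next notch only, so that the spring pawl holds it up by itself and all four vials roll out into the tray. Leave the tray with the vials standing under the spout, and do not disturb the other things on the bench.

Things in the scene. Friction and masses are not known exactly. Their poses are not given: they have to be found in the camera images.
- dispenser: fixed vial dispenser: grey base 170 x 136 x 13 mm and pedestal, aluminium chute 60 mm wide sloping 20 deg down to the front. Origin under the base's centre; x level from spout to back, y to the left, z up; its yaw varies. Spout lip at x -115, underside 74 mm high, worktop below it clear (base begins at x -85). Gate upright at x -55. Guide posts to 181 mm, pawl on the left post to 200 mm.
- drop_point (a point): point on the worktop, 45 mm in front of the spout's lip on the dispenser's middle line (dispenser x = -160 mm, y = 0): where the middle of the tray belongs. Its axes are the dispenser's.
- lift_bar (a point): middle of the gate's handle bar: steel, 10 mm thick, level along the dispenser's y, 74 mm clear between its bends, 40 mm in front of the gate plate (30 mm clear behind). 222 mm high with the gate shut, free below for 95 mm; the gate's top is 10 mm above it. Site axes as the dispenser's. Lift it from below with closed fingertips tilted forward, or pinch it from above.
- gate (a joint): gate height, m: 0 = shut. Slides straight up; 0.28 to 0.46 kg; falls shut if let go between notches. Saw teeth on its left edge: next notch holds at 0.029, the one after at 0.059. The pawl snaps in only about 5 mm beyond a notch (lift to about 0.035, or 0.065 for the one after; stop 0.066), then the gate settles back on the notch when let down. The pawl stops it from coming down again.
- pawl (a joint): angle of the spring pawl on the left guide post, rad: 0 = swung in under a tooth or between teeth, up to about 0.3 while a tooth pushes it out.
- tray: empty open tray of plain steel, 92 (x) x 100 (y) mm at the walls, 60 mm high, walls 2.5 mm, with a rolled rim 8 mm thick (100 x 108 mm over the rim, its middle 56 mm high), about 0.22 kg. Loose on the strip in front of the sink, whose rim stands 4 mm proud. Origin: centre of its underside; y along the longer side, x away from the robot (yaw within 0.2 rad), z up.
- vial_1_mid (a point): middle of sample vial 1 of 4 (25 mm diameter, 50 mm long, glass with a white screw cap, 18 g), lying across the chute behind the gate, number 1 lowest; z along the vial from its base to its cap
- vial_2_mid (a point): middle of sample vial 2 of 4 (25 mm diameter, 50 mm long, glass with a white screw cap, 18 g), lying across the chute behind the gate, number 1 lowest; z along the vial from its base to its cap
- vial_3_mid (a point): middle of sample vial 3 of 4 (25 mm diameter, 50 mm long, glass with a white screw cap, 18 g), lying across the chute behind the gate, number 1 lowest; z along the vial from its base to its cap
- vial_4_mid (a point): middle of sample vial 4 of 4 (25 mm diameter, 50 mm long, glass with a white screw cap, 18 g), lying across the chute behind the gate, number 1 lowest; z along the vial from its base to its cap
- dropper_bottle: bystander: amber dropper bottle, 33 mm diameter, 106 mm high, right of the tray's place. Origin under its centre.
- lab_timer: bystander: black bench timer lying on its back, 64 x 60 x 18 mm, right of the dispenser. Origin under its centre.
- beaker: bystander: small glass beaker, 54 mm diameter, 68 mm high, on the left of the worktop. Origin under its centre.
- petri_dish: bystander: glass petri dish with lid, 67 mm diameter, 16 mm high, left of the sink. Origin under its centre.

How it is judged (in metres and radians):
On the way, in this order (a step that is already met when the one before it is completed fails the run):
1. the empty tray stands at rest on the worktop under the spout (its middle within 35 mm of the drop point) while the gate is still shut (horizontal distance between tray and drop_point below 0.035 m and angle between tray's own z axis and vertical below 0.1 rad and height (world z) of tray below 0.004 m and linear speed of tray below 0.02 m/s and value of joint gate below 0.004 m), for 0.3 s.
2. the gate is held in the next notch by the pawl (0.026 to 0.0335 m), no longer touched by the fingers (value of joint gate between 0.026 and 0.0335 m and value of joint pawl below 0.1 rad and contact force between the fingers and gate below 0.05 N), for 0.3 s.
At the end, for the whole second after the job is handed in: The gate stands in the next notch (0.026 to 0.0335 m) with the pawl in; all four vials lie in the tray (their middles inside its walls and not above its rim); the tray stands upright and at rest on the worktop, its middle within 35 mm of the drop point (value of joint gate between 0.026 and 0.0335 m and value of joint pawl below 0.1 rad and horizontal distance between tray and drop_point below 0.035 m and angle between tray's own z axis and vertical below 0.1 rad and height (world z) of tray below 0.004 m and linear speed of tray below 0.02 m/s and x of vial_1_mid in the frame of tray between -0.046 and 0.046 m and y of vial_1_mid in the frame of tray between -0.05 and 0.05 m and z of vial_1_mid in the frame of tray between 0 and 0.062 m and x of vial_2_mid in the frame of tray between -0.046 and 0.046 m and y of vial_2_mid in the frame of tray between -0.05 and 0.05 m and z of vial_2_mid in the frame of tray between 0 and 0.062 m and x of vial_3_mid in the frame of tray between -0.046 and 0.046 m and y of vial_3_mid in the frame of tray between -0.05 and 0.05 m and z of vial_3_mid in the frame of tray between 0 and 0.062 m and x of vial_4_mid in the frame of tray between -0.046 and 0.046 m and y of vial_4_mid in the frame of tray between -0.05 and 0.05 m and z of vial_4_mid in the frame of tray between 0 and 0.062 m); the robot touches nothing.
It fails at once if a bystander (dropper bottle, timer, beaker or petri dish) is moved more than 20 mm or tipped over (distance of any of dropper_bottle, lab_timer, beaker, petri_dish from where it was at the start of the episode above 0.02 m or angle between any of dropper_bottle, lab_timer, beaker, petri_dish's own z axis and vertical above 0.4 rad).
It also fails if it takes over 61 s, if anything falls off the work surface, if the arm or the gripper's body presses on something with over 40 N, if the wrist force passes 120 N, or if a joint passes its speed limit or range.

ROBOT

A 6-joint arm with a two-finger parallel gripper is mounted at the origin on a cart in front of the work surface, level with it; the furniture and walls round the work are solid. World frame = base frame: x ahead of the robot, y to its left, z up, the work surface at z = 0. Lengths are in mm, angles in rad, forces in N, time in s.
With the tool pointing down it reaches from about 350 to 775 mm from the base axis. Payload 7.3 kg.
Tool frame: the origin (TCP) lies between the finger pads; the fingertips stand 22 mm ahead of it and the grasp point (between the pads) lies 3 mm ahead of it (nose_length is the distance from the TCP to the fingertips, in mm); z points along the fingers, y is the direction in which the jaws open and shut (so a half turn about z gives the same grasp; the last joint's range is limited). The gripper opens to 92 mm and grips with 3 to 60 N. Pads are 19 mm wide; open, the fingers measure 130 mm over their backs; the gripper's body (75 mm by 190 mm) begins 47 mm behind the grasp point.
Start: joints at [-1.471, 0.342, 1.524, -0, 1.275, -0.146], TCP at [127.771, -509.232, 248.741] pointing down, gripper open.
Joint ranges: [-2.53, 2.53], [-0.77, 2.02], [0.04, 2.7], [-1, 4.14], [0.28, 2.66], [-3.11, 3.11]. Speed limits (rad/s): [2.57, 2.57, 3.14, 3.14, 3.14, 3.14].

INTERFACE

Orientations are given as [roll, pitch, yaw] about the fixed x, y, z axes, in that order (R = Rz(yaw) Ry(pitch) Rx(roll)).
In Python, from plant import get_obs, capture, close_job, nose_length gives the robot as it stands.
- The arm moves only by the tool step_arm, never from a script. Its argument "increments" is text: rows parted by semicolons, each of 7 numbers parted by spaces: the turn, a rotation vector about the tool's x, y, z in rad, then the shift along the tool's x, y, z in mm, then the opening, from -1 (shut) to 1 (fully open). A call has 1 to 20 rows; each row is the pose to reach, as a shift and turn from the pose commanded when the call began, along the tool's axes at that moment; what a row does not reach only later rows make up. A row lasts 1/8 s, in which the tool goes at most 62.5 mm and 10.7 degrees, less where a joint would pass 70% of its speed; a pose out of reach is approached as far as the arm can. A call with a gripper value outside its range is refused whole. The fingers move at their own pace and stop on an object; the grip force is fixed at half the most. Time passes only in rows, so rows that repeat a pose let the fingers close. It gives the time, the measured TCP pose, the force and the opening at its end, in the units of the state.
- get_obs(): the state, without advancing time (a new reading comes with each control period).
- capture(name): name is "scene" or "top"; returns a dict with "frame" (384x512x3 uint8, red, green, blue), "K" (3x3 intrinsics, pixels), "distortion" ([k1, k2, p1, p2, k3] as OpenCV has them; the pictures are not rectified), "extrinsics" (4x4, takes a point from world to camera coordinates). Camera axes: x right, y down, z forward; pixel columns grow to the right and rows downward; lengths in mm; the calibration is good to about 2 mm. A picture is of the moment at which its call begins. There is no depth.
- close_job(): hands the job in, once; it reports no verdict.
The state is a dict: "time": time; "joint_positions": joint angles; "dq": joint speeds; "tau": joint torques, N m; "tool_pos": TCP position; "tcp_rot": TCP orientation; "contact_force": force on the tool from outside, world axes, zero at the start; "moment": the same for the moment, N m; "grip_width": finger opening in mm.
Only numpy, scipy, OpenCV 4.12 (cv2) and the standard library are available. Lean on these libraries where they do the work, as an engineer would, in place of code of your own. Each camera call takes 0.05 s, during which the arm holds its last target.

## Working session

There is one attempt and no reset: what is moved stays moved. The work goes in short steps, Python scripts to look and compute and a tool call to move; the robot and the scene stay as the last step left them, time stands still between calls to the robot, and variables do not carry over. Pictures are saved under pics/ and viewed, and the job is handed in when it is done.

Besides the shell and the picture viewer there is one more tool, called after ">>>" by a JSON object that holds its "op" and its "data", one argument or row to a line. step_arm: Moves the arm, as the interface text tells. Its arguments: {"type":"object","properties":{"increments":{"type":"string"}},"required":["increments"]}

```bash
ls; mkdir -p pics; python3 - <<'E'
from plant import *
import cv2, pickle
print(get_obs())
for n in("scene","top"):
    c=capture(n); pickle.dump(c,open(n+"0.pkl","wb")); cv2.imwrite(f"pics/{n}0.png",cv2.resize(c["frame"][:,:,::-1],(800,600),interpolation=cv2.INTER_CUBIC))
    print(c["K"],c["distortion"],c["extrinsics"])
E
```

```text
pics
{'time': 0.0, 'joint_positions': array([-1.47098360e+00,  3.42661499e-01,  1.52496796e+00, -4.40105770e-05,
        1.27537652e+00, -1.45964399e-01]), 'dq': array([ 0.00135797, -0.00078141, -0.00029894,  0.0002731 , -0.00176847,
        0.00088251]), 'tau': array([ 1.17739437e-03, -4.31246495e+01, -2.44222856e+01,  7.18026306e-02,
        5.59141603e-02, -1.36496360e-04]), 'tool_pos': array([ 127.73019883, -508.86522761,  248.093827  ]), 'tcp_rot': array([-3.14018824e+00, -1.63924903e-04,  2.45789852e-01]), 'contact_force': array([-0.0753888,  0.6169941,  0.5955484]), 'moment': array([ 0.03605836, -0.01496521,  0.06189328]), 'grip_width': 91.94304204312193}
[[437.09584948   0.         255.95449883]
 [  0.         437.09584948 189.19407764]
 [  0.           0.           1.        ]] [-0.02153668  0.          0.          0.          0.        ] [[ 2.10871670e-01 -9.77487647e-01  7.14421205e-03 -2.26275459e+02]
 [-3.86232823e-01 -9.00307297e-02 -9.17997099e-01  3.33626295e+02]
 [ 8.97974023e-01  1.90820252e-01 -3.96522743e-01  1.20552196e+03]
 [ 0.00000000e+00  0.00000000e+00  0.00000000e+00  1.00000000e+00]]
[[360.61253583   0.         258.96867246]
 [  0.         360.61253583 193.24904979]
 [  0.           0.           1.        ]] [-0.01029883  0.          0.          0.          0.        ] [[-1.80069962e-02 -9.99687082e-01  1.73633379e-02 -1.27766695e+02]
 [-9.93712505e-01  1.59746339e-02 -1.10816375e-01  5.38795545e+02]
 [ 1.10504325e-01 -1.92496361e-02 -9.93689210e-01  1.25028035e+03]
 [ 0.00000000e+00  0.00000000e+00  0.00000000e+00  1.00000000e+00]]
```

View pics/scene0.png

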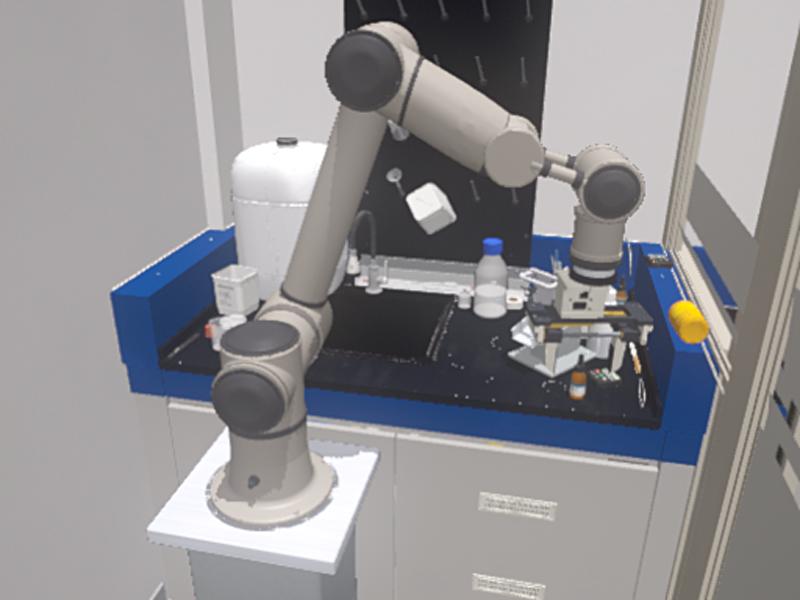

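View pics/top0.png

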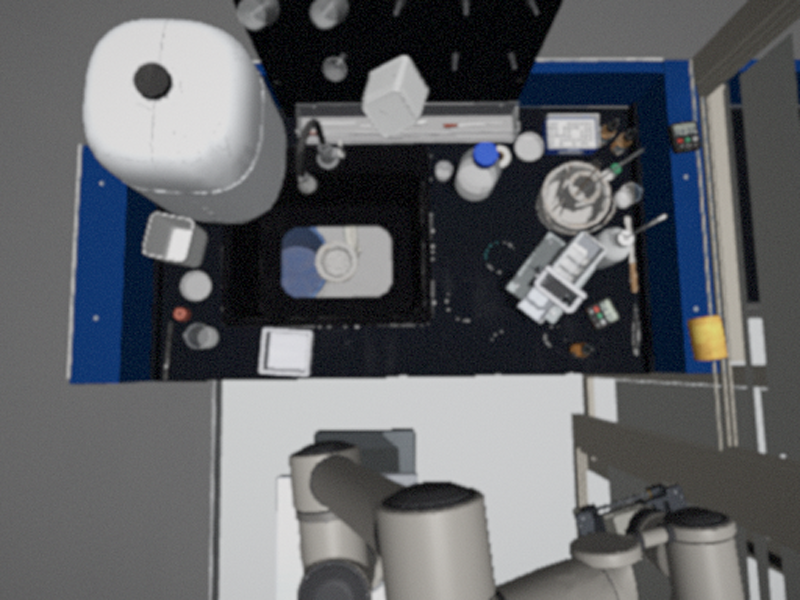

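```bash
cat > h.py <<'E'
import cv2,numpy as np,pickle
from scipy.spatial.transform import Rotation as R
def load(f): return pickle.load(open(f,"rb"))
def proj(c,P):
    E=c["extrinsics"]; return cv2.projectPoints(np.array(P,float).reshape(-1,1,3),cv2.Rodrigues(E[:3,:3])[0],E[:3,3],c["K"],np.array(c["distortion"]))[0][:,0]
def back(c,uv,z):
    n=cv2.undistortPoints(np.array(uv,float).reshape(-1,1,2),c["K"],np.array(c["distortion"]))[:,0]
    E=c["extrinsics"];Rw=E[:3,:3].T;o=-Rw@E[:3,3]
    d=np.c_[n,np.ones(len(n))]@Rw.T
    z=np.broadcast_to(z,(len(n),)); return o+d*((z-o[2])/d[:,2])[:,None]
def crop(c,x0,y0,w,h,s,f):
    im=cv2.resize(c["frame"][y0:y0+h,x0:x0+w,::-1],None,fx=s,fy=s,interpolation=cv2.INTER_CUBIC)
    for i in range(x0-x0%10+10,x0+w,10): cv2.line(im,(int((i-x0+.5)*s),0),(int((i-x0+.5)*s),8 if i%50 else 16),(0,255,255),1)
    for i in range(y0-y0%10+10,y0+h,10): cv2.line(im,(0,int((i-y0+.5)*s)),(8 if i%50 else 16,int((i-y0+.5)*s)),(0,255,255),1)
    cv2.imwrite(f,im)
E
python3 - <<'E'
from h import *
t=load("top0.pkl");s=load("scene0.pkl")
crop(t,310,140,100,90,8,"pics/t1.png")
crop(t,150,190,60,60,10,"pics/t2.png")
crop(s,310,160,110,100,7,"pics/s1.png")
print(proj(t,[[0,0,0],[500,0,0],[500,-400,0]]),proj(s,[[0,0,0],[500,0,0],[500,-400,0]]))
E
```

```text
[[222.19196418 348.33740522]
 [221.19485463 204.83203557]
 [331.18657992 203.00678763]] [[174.10955342 309.86834771]
 [224.03915291 226.30459953]
 [330.70985986 238.03995403]]
```

View pics/t1.png

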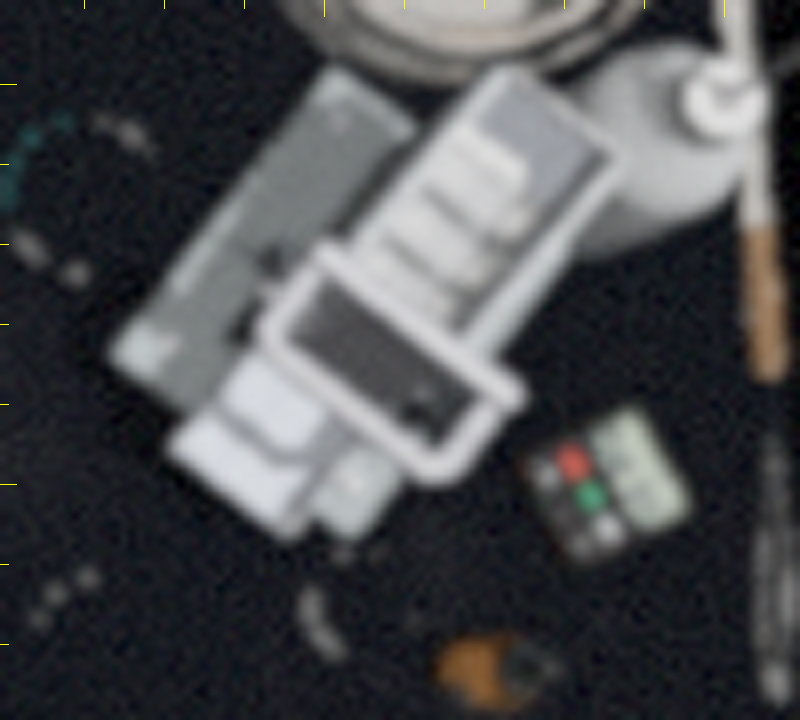

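View pics/t2.png

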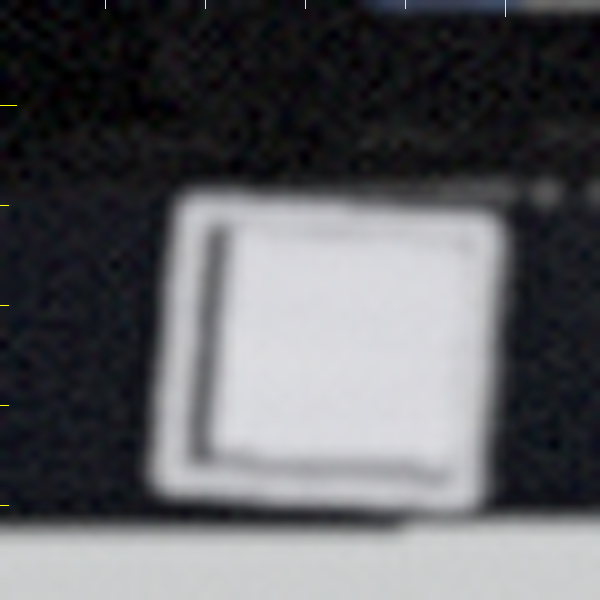

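View pics/s1.png

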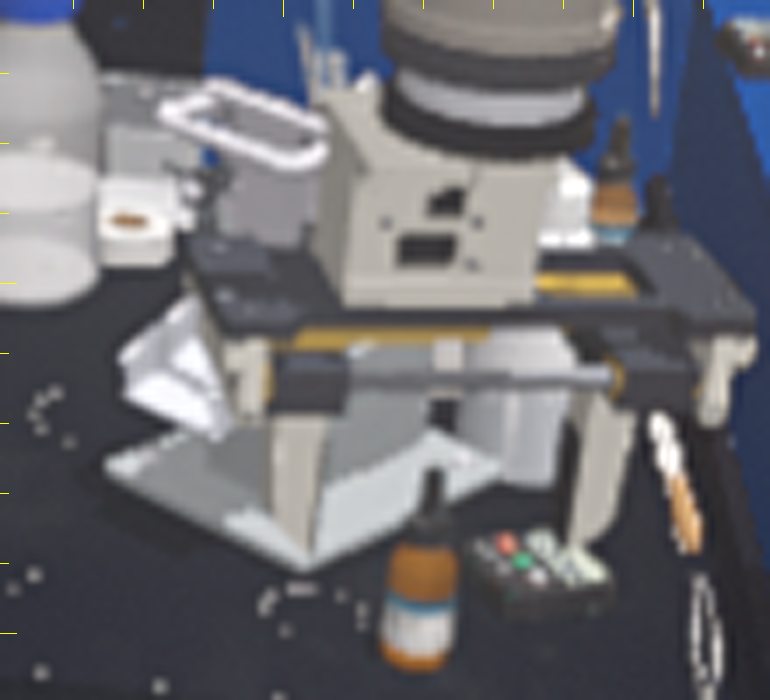

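```bash
python3 - <<'E'
from h import *
from scipy.optimize import least_squares
t=load("top0.pkl");s=load("scene0.pkl")
f=lambda x,y,a,b,k:(a+x/k-.5,b+y/k-.5)
T=lambda x,y:f(x,y,310,140,8); S=lambda x,y:f(x,y,310,160,7)
obs=[(t,T(110,352),(-85,68,13)),(t,T(335,65),(85,68,13)),(t,T(355,540),(-85,-68,13)),(t,T(350,405),(-95,0,222)),
 (t,T(170,447),(-115,30,79)),
 (s,S(105,467),(-85,68,13)),(s,S(305,562),(-85,-68,13)),(s,S(500,467),(85,-68,13)),]
def W(p,q):
    c,sn=np.cos(p[2]),np.sin(p[2]); return [p[0]+c*q[0]-sn*q[1],p[1]+sn*q[0]+c*q[1],q[2]]
def res(p): return np.concatenate([proj(c,[W(p,q)])[0]-np.array(u) for c,u,q in obs])
r=least_squares(res,[600,-500,-.6],loss="soft_l1"); p=r.x
print(p); print(res(p).reshape(-1,2).round(1))
print("drop",W(p,(-160,0,0)),"bar",W(p,(-95,0,222)))
T2=lambda x,y:f(x,y,150,190,10)
c=back(t,[T2(175,190),T2(507,210),T2(485,510),T2(150,497)],60); print("tray corners",c.round(1),c.mean(0))
e=c[0]-c[1]; print(np.arctan2(-e[0],e[1]), np.linalg.norm(c[0]-c[1]),np.linalg.norm(c[1]-c[2]))
e=c[0]-c[3];print(np.arctan2(e[1],e[0]))
# bystanders
print("dropper top view (x,y at z~106 cap)",back(t,[T(525,670)],106),back(s,[S(415,660)],0), back(t,[T(460,672)],50))
print("timer",back(t,[T(532,462),T(630,405),T(690,505),T(585,562)],18))
# draw check
im=t["frame"][:,:,::-1].copy()
E
```

```text
[ 592.30560401 -478.28669224   -0.67755784]
[[ 0.3  0.5]
 [-0.4  0.2]
 [-0.2 -0.1]
 [-0.4  0.6]
 [ 0.2 -0.5]
 [ 0.  -0.9]
 [-0.1 -0.2]
 [ 1.3 -0.8]]
drop [np.float64(467.6486416492816), np.float64(-377.9839418492611), 0] bar [np.float64(518.2905326076319), np.float64(-418.73193419443754), 222]
tray corners [[485.6 181.3  60. ]
 [476.8  67.2  60. ]
 [374.4  74.7  60. ]
 [380.8 188.7  60. ]] [429.3847742  127.97577411  60.        ]
-0.07698548518080098 114.41241157782636 102.68489532609581
-0.0713058511165745
dropper top view (x,y at z~106 cap) [[ 421.29740129 -521.14314648  106.        ]] [[ 420.18613398 -532.74548677    0.        ]] [[ 422.17559713 -511.6349334    50.        ]]
timer [[ 516.67178037 -559.37104307   18.        ]
 [ 541.84645031 -605.48587926   18.        ]
 [ 496.01960496 -630.1621028    18.        ]
 [ 471.12323785 -580.95165817   18.        ]]
```

```bash
cat >> h.py <<'E'
def inc(targets,pos=None,rpy=None):
    from plant import get_obs
    o=get_obs(); pos=o["tool_pos"] if pos is None else pos; rpy=o["tcp_rot"] if rpy is None else rpy
    R0=R.from_euler("xyz",rpy)
    for p,e in targets:
        rv=(R0.inv()*R.from_euler("xyz",e)).as_rotvec(); d=R0.inv().apply(np.array(p)-pos)
        print(rv.round(3),d.round(1))
E
python3 - <<'E'
from h import *
D=np.pi
inc([((330,-250,310),(D,0,.1)),((400,0,310),(D,0,0)),((433.5,178,160),(D,0,-.074))],np.array([127.77,-509.23,248.74]),(D,0,.246))
E
```

```text
[ 0.    -0.     0.146] [ 259.3 -202.2  -61.3]
[ 0.    -0.     0.246] [ 388.  -427.6  -61.3]
[ 0.   -0.    0.32] [ 463.9 -592.1   88.7]
```

>>> {"op": "step_arm", "data": {
  "increments": "0 0 .146 259 -202 -61 -0.1; 0 0 .146 259 -202 -61 -0.1; 0 0 .146 259 -202 -61 -0.1; 0 0 .146 259 -202 -61 -0.1; 0 0 .146 259 -202 -61 -0.1; 0 0 .146 259 -202 -61 -0.1; 0 0 .246 388 -428 -61 -0.1; 0 0 .246 388 -428 -61 -0.1; 0 0 .246 388 -428 -61 -0.1; 0 0 .246 388 -428 -61 -0.1; 0 0 .246 388 -428 -61 -0.1; 0 0 .32 464 -592 89 -0.1; 0 0 .32 464 -592 89 -0.1; 0 0 .32 464 -592 89 -0.1; 0 0 .32 464 -592 89 -0.1; 0 0 .32 464 -592 89 -0.1; 0 0 .32 464 -592 89 -0.1"
}}

```text
time: 2.22
tool_pos: [434.0, 177.0, 159.8]
tcp_rot: [3.141, 0.0, -0.075]
contact_force: [-0.2, -0.1, -0.5]
grip_width: 41.5
```

```bash
python3 - <<'E'
from plant import *
from h import *
t=capture("top");s=capture("scene")
pickle.dump(s,open("scene1.pkl","wb"));pickle.dump(t,open("top1.pkl","wb"))
crop(s,310,130,130,120,6,"pics/s2.png")
crop(s,130,170,120,100,6,"pics/s3.png")
E
```

```text
(no output)
```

View pics/s2.png

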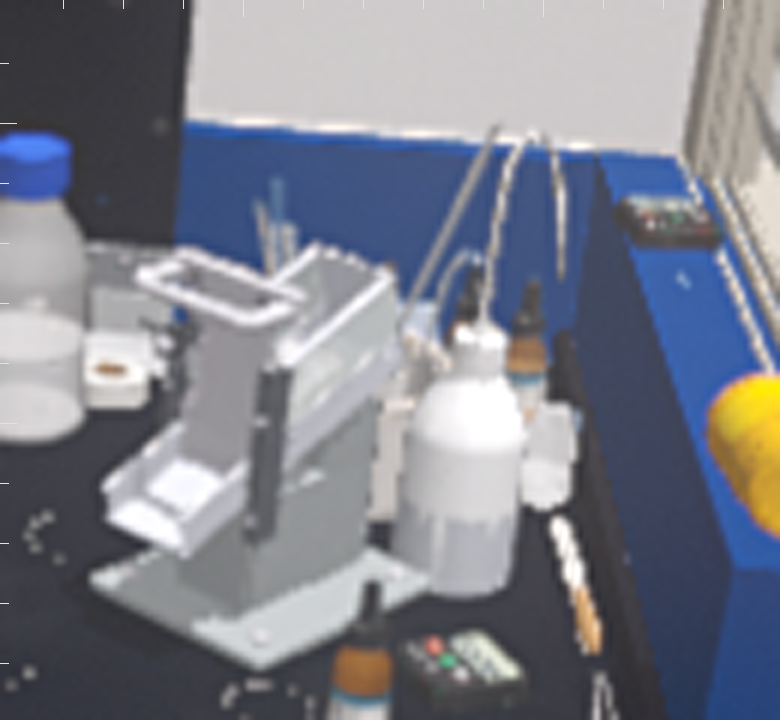

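View pics/s3.png

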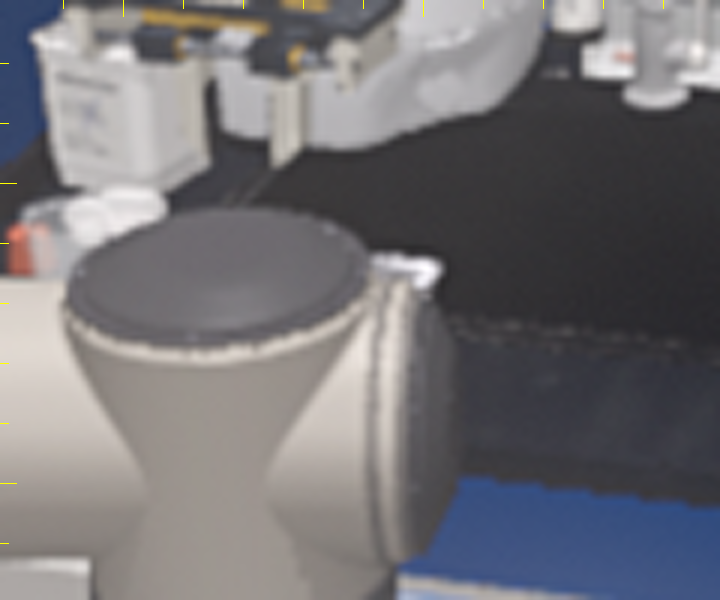

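>>> {"op": "step_arm", "data": {
  "increments": "0 0 0 -0.5 -1 55 -0.1; 0 0 0 -0.5 -1 85 -0.1; 0 0 0 -0.5 -1 105 -0.1; 0 0 0 -0.5 -1 105 -0.1; 0 0 0 -0.5 -1 105 -1; 0 0 0 -0.5 -1 105 -1; 0 0 0 -0.5 -1 105 -1; 0 0 0 -0.5 -1 105 -1; 0 0 0 -0.5 -1 105 -1; 0 0 0 -0.5 -1 105 -1"
}}

```text
time: 3.58
tool_pos: [433.5, 179.0, 55.1]
tcp_rot: [-3.141, -0.001, -0.074]
contact_force: [0.1, -0.6, 6.6]
grip_width: 6.8
```

>>> {"op": "step_arm", "data": {
  "increments": "0 0 0 0 0 -10 -1; 0 0 0 0 0 -30 -1; 0 0 0 0 0 -60 -1; 0 0 0 0 0 -100 -1; 0 0 0 0 0 -100 -1; 0 0 0 0 0 -100 -1"
}}

```text
time: 4.32
tool_pos: [432.6, 178.8, 153.9]
tcp_rot: [3.141, 0.001, -0.074]
contact_force: [-0.7, -0.5, -3.0]
grip_width: 6.8
```

```bash
python3 - <<'E'
from plant import *
from h import *
t=capture("top");s=capture("scene");print(get_obs())
crop(s,130,150,120,100,6,"pics/s4.png")
crop(t,130,170,100,90,8,"pics/t4.png")
E
```

```text
{'time': 4.425, 'joint_positions': array([ 2.27892219e-01,  3.47760534e-01,  1.81146788e+00, -5.12060198e-05,
        9.85440733e-01,  1.87297743e+00]), 'dq': array([ 0.00060033,  0.00418741, -0.00426649, -0.00084834,  0.00128258,
       -0.0011667 ]), 'tau': array([ 2.54762272e-02, -4.11781526e+01, -2.13983649e+01, -9.09079984e-02,
       -5.06291364e-02, -3.95462039e-04]), 'tool_pos': array([432.35317623, 178.68662911, 153.33930773]), 'tcp_rot': array([ 3.14063641e+00,  2.92442123e-03, -7.42619213e-02]), 'contact_force': array([ 0.13626236,  0.11738715, -2.89450474]), 'moment': array([ 0.13279137, -0.040441  ,  0.00828138]), 'grip_width': 6.978787660758236}
```

View pics/s4.png

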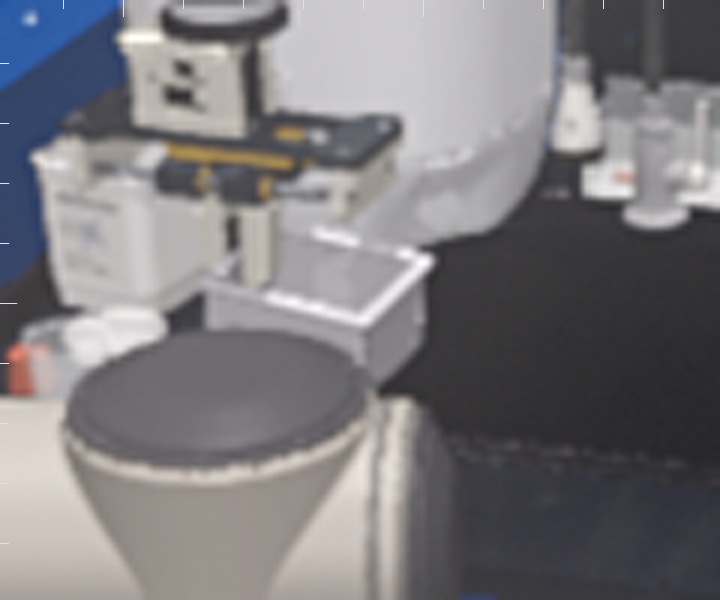

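View pics/t4.png

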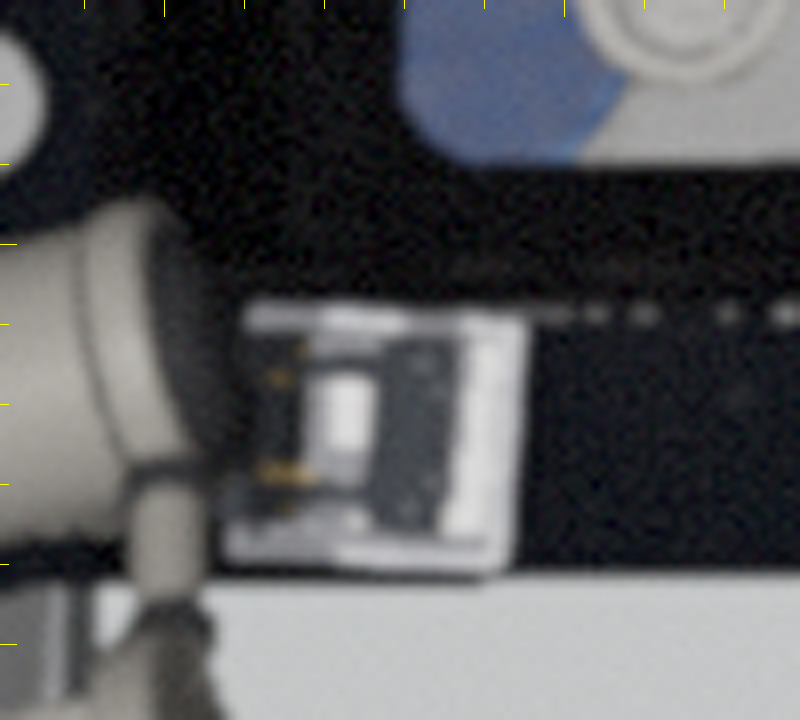

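```bash
cat >> h.py <<'E'
P=[592.3,-478.3,-.678]
def W(q,p=P):
    c,sn=np.cos(p[2]),np.sin(p[2]); return np.array([p[0]+c*q[0]-sn*q[1],p[1]+sn*q[0]+c*q[1],q[2]])
D=np.pi
E
python3 - <<'E'
from h import *
print(W((-200,50,160)))
inc([((420,0,190),(D,0,-.3)),(W((-205,50,150)),(D,0,-.678))],np.array([433.1,178.9,154.9]),(D,0,-.074))
E
```

```text
[ 467.89608134 -313.91123815  160.        ]
[ 0.    -0.     0.226] [  0.2 179.4 -35.1]
[ 0.    -0.     0.604] [ 67.  486.1   4.9]
```

Keep the speed moderate (~40 mm per row).

>>> {"op": "step_arm", "data": {
  "increments": "0 0 0.03 0 20 -20 -1; 0 0 0.08 0 55 -35 -1; 0 0 0.13 0 95 -35 -1; 0 0 0.18 0 135 -35 -1; 0 0 0.226 0 180 -35 -1; 0 0 0.28 10 225 -35 -1; 0 0 0.33 20 270 -35 -1; 0 0 0.38 29 310 -32 -1; 0 0 0.43 37 350 -28 -1; 0 0 0.48 45 390 -22 -1; 0 0 0.53 53 425 -14 -1; 0 0 0.57 60 455 -5 -1; 0 0 0.604 65 478 2 -1; 0 0 0.604 67 486 5 -1; 0 0 0.604 67 486 5 -1; 0 0 0.604 67 486 5 -1"
}}

```text
time: 6.42
tool_pos: [464.2, -309.7, 149.9]
tcp_rot: [-3.141, 0.0, -0.677]
contact_force: [0.0, 0.4, -3.0]
grip_width: 6.7
```

```bash
python3 - <<'E'
from plant import *
from h import *
t=capture("top");s=capture("scene");o=get_obs();print(o['tool_pos'],o['tcp_rot'],o['grip_width'])
crop(s,270,130,130,120,6,"pics/s5.png")
crop(t,280,130,110,100,7,"pics/t5.png")
E
```

```text
[ 464.29402541 -309.89249524  150.19093463] [-3.14156026e+00 -4.16798986e-04 -6.77013317e-01] 6.704280567316167
```

View pics/s5.png

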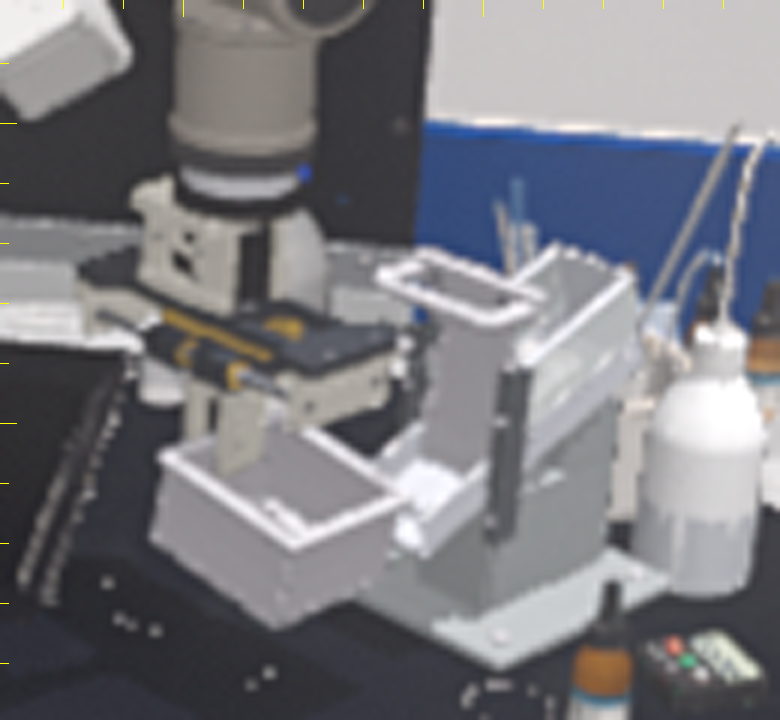

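View pics/t5.png

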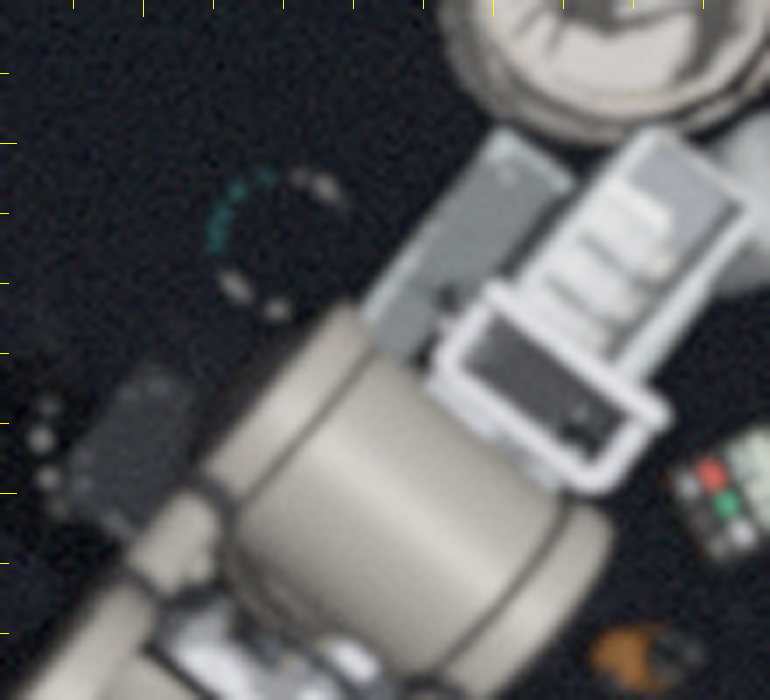

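>>> {"op": "step_arm", "data": {
  "increments": "0 0 0 0 0 40 -1; 0 0 0 0 0 75 -1; 0 0 0 0 0 89 -1; 0 0 0 0 0 89 -1; 0 0 0 12 0 89 -1; 0 0 0 24 0 89 -1; 0 0 0 36 0 89 -1; 0 0 0 42 0 89 -1; 0 0 0 42 0 91 -1; 0 0 0 42 0 93 -1; 0 0 0 42 0 95 -1; 0 0 0 42 0 95 -1"
}}

```text
time: 8.02
tool_pos: [497.1, -336.9, 55.3]
tcp_rot: [-3.141, -0.001, -0.678]
contact_force: [1.3, 2.1, 4.6]
grip_width: 6.7
```

```bash
python3 - <<'E'
from plant import *
from h import *
t=capture("top");s=capture("scene");o=get_obs();print(o['tool_pos'],o['contact_force'],o['grip_width'])
crop(s,270,130,130,120,6,"pics/s6.png")
crop(t,280,130,110,100,7,"pics/t6.png")
E
```

```text
[ 497.11739131 -336.91531983   55.28663378] [0.93523141 3.24860849 5.33437633] 6.93560224252622
```

View pics/s6.png

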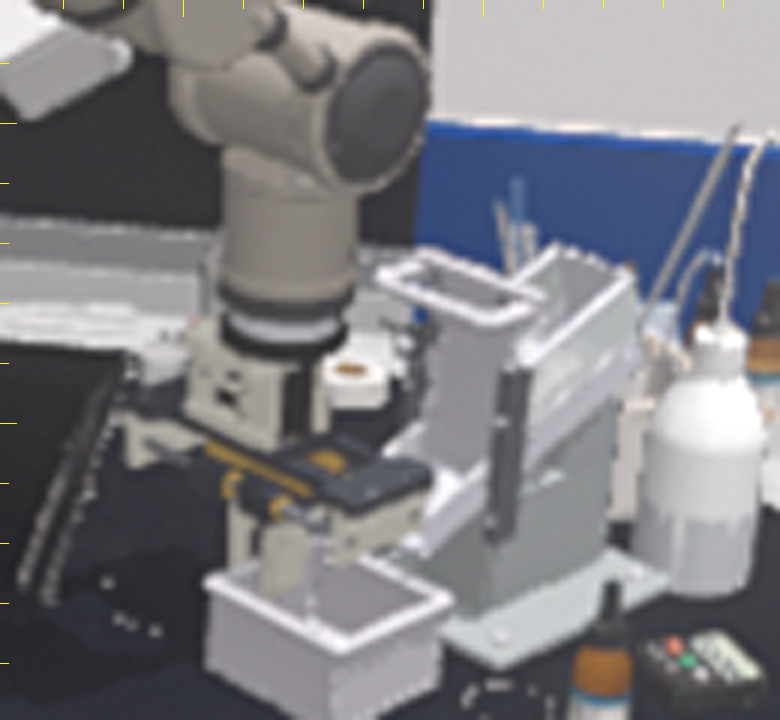

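>>> {"op": "step_arm", "data": {
  "increments": "0 0 0 0 0 0 -0.4; 0 0 0 0 0 0 -0.4; 0 0 0 0 0 0 -0.4; 0 0 0 0 0 0 -0.4; 0 0 0 0 0 -20 -0.4; 0 0 0 0 0 -60 -0.4; 0 0 0 -20 0 -120 -0.4; 0 0 0 -70 0 -180 -1; 0 0 0 -120 0 -240 -1; 0 0 0 -120 0 -240 -1; 0 0 0 -120 0 -240 -1; 0 0 0 -120 0 -240 -1"
}}

```text
time: 9.62
tool_pos: [403.5, -261.9, 293.8]
tcp_rot: [3.142, 0.001, -0.678]
contact_force: [-0.4, 0.0, -0.1]
grip_width: 0.2
```

```bash
python3 - <<'E'
from plant import *
from h import *
t=capture("top");s=capture("scene");o=get_obs();print(o['tool_pos'],o['contact_force'],o['grip_width'],o['joint_positions'])
pickle.dump(s,open("scene2.pkl","wb"));pickle.dump(t,open("top2.pkl","wb"))
crop(s,290,130,120,120,6,"pics/s7.png")
crop(t,280,130,110,100,7,"pics/t7.png")
E
```

```text
[ 403.5138301  -261.94211338  293.14738666] [ 0.34862342 -0.14625014  0.19215063] 0.6947850849163691 [-7.35220414e-01  2.28970541e-01  1.55750466e+00 -7.19804495e-05
  1.35772246e+00  1.51389380e+00]
```

View pics/s7.png

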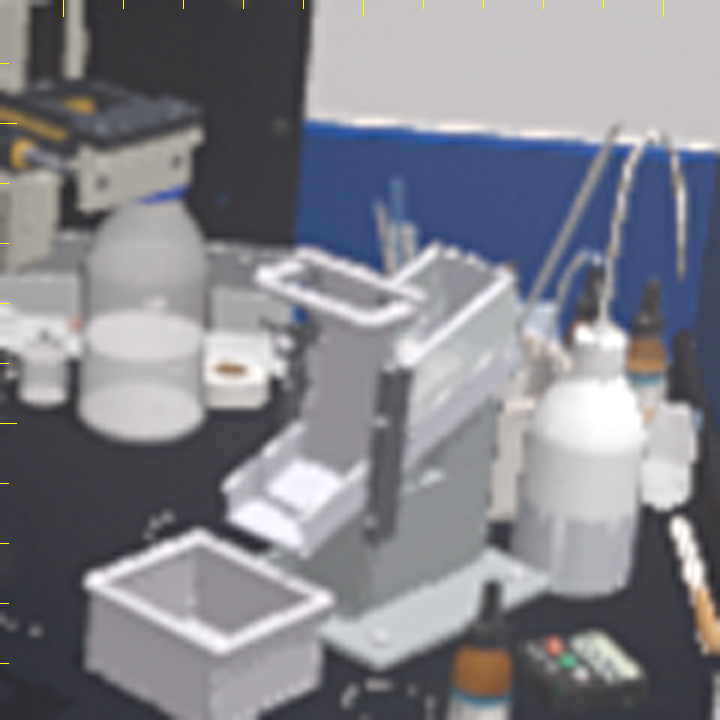

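View pics/t7.png

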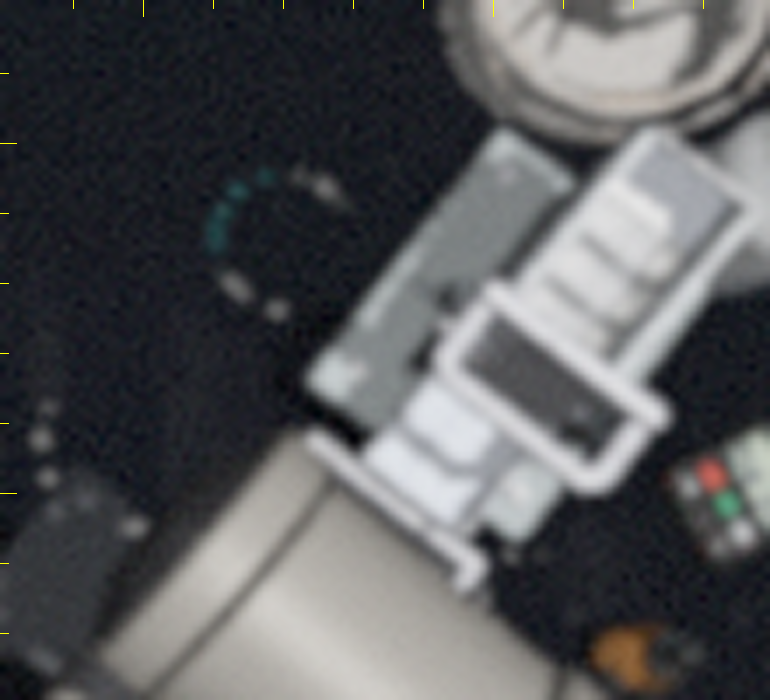

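```bash
python3 - <<'E'
from h import *
t=load("top2.pkl");s=load("scene2.pkl")
crop(s,325,165,40,40,18,"pics/s8.png")
crop(t,338,165,40,40,18,"pics/t8.png")
f=lambda x,y,a,b,k:(a+x/k-.5,b+y/k-.5)
S=lambda x,y:f(x,y,290,130,6)
c=back(s,[S(88,580),S(205,532),S(330,600),S(222,645)],58);m=c.mean(0);print(m, m-W((-160,0,58)))
for c in(s,t):
    print(proj(c,[W((-95,y,222)) for y in(-42,0,42)]+[W((-55,y,232)) for y in(-42,0,42)]))
E
```

```text
[ 466.33029218 -376.42530901   58.        ] [-1.35710801  1.51683146  0.        ]
[[350.89844839 183.40193   ]
 [341.3507943  179.7038572 ]
 [332.17046798 176.14901674]
 [358.77503818 177.93299802]
 [349.19762943 174.38851114]
 [339.98365046 170.97962965]]
[[363.9879465  199.21990271]
 [352.87024177 190.76544701]
 [341.79227029 182.34348953]
 [372.73887568 188.48969402]
 [361.544825   180.01038803]
 [350.3907039  171.56416976]]
```

View pics/s8.png

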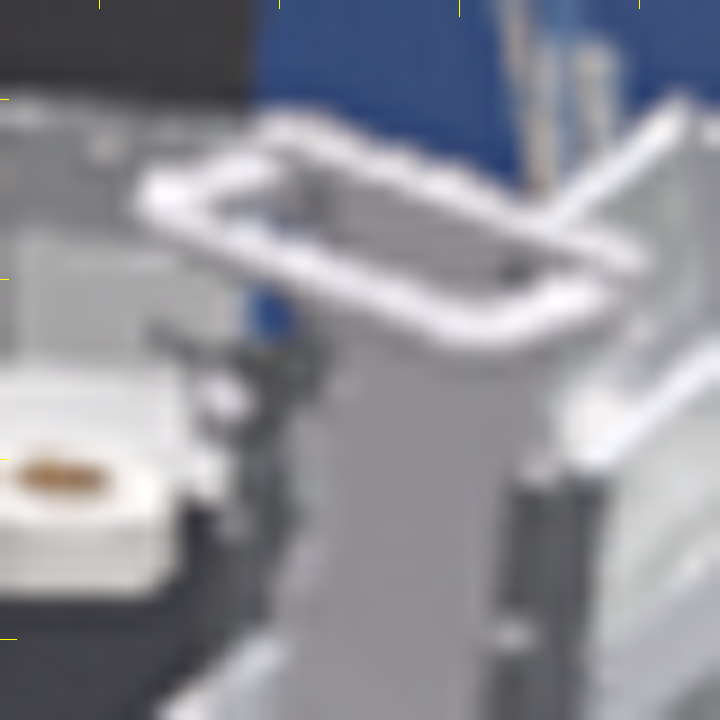

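View pics/t8.png

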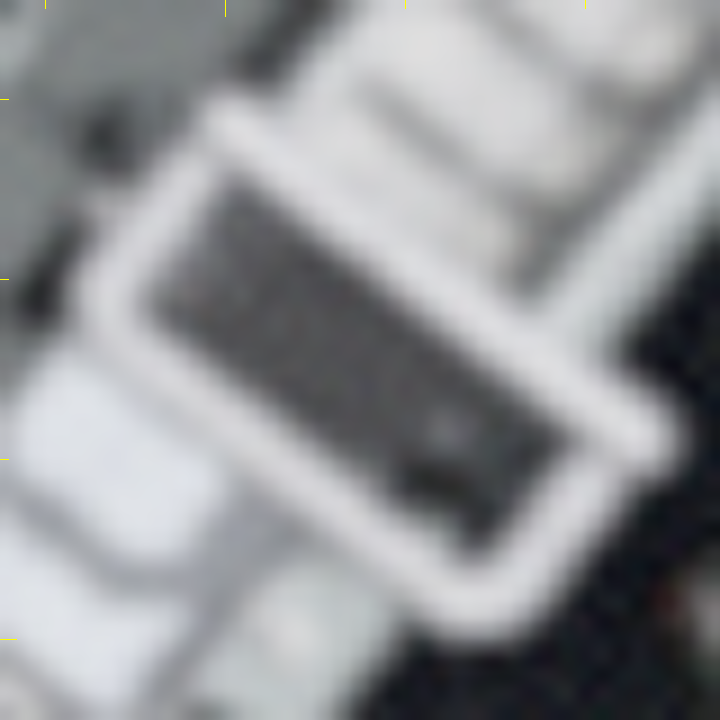

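```bash
python3 - <<'E'
from h import *
from scipy.optimize import least_squares
t=load("top2.pkl");s=load("scene2.pkl")
def tri(us,ut,z=None):
    r=least_squares(lambda X:np.r_[proj(s,[X])[0]-us,proj(t,[X])[0]-ut],[518,-418,222.]);return r.x,r.fun
def disp(X):
    d=X[:2]-np.array(P[:2]);c,sn=np.cos(P[2]),np.sin(P[2]);return c*d[0]+sn*d[1],-sn*d[0]+c*d[1],X[2]
f=lambda x,y,a,b:np.array((a+x/18-.5,b+y/18-.5))
for a,b in [((322,263),(288,455)),((165,200),(105,305)),((480,322),(472,603)),((275,130),(225,130)),((635,260),(650,440))]:
    X,r=tri(f(*a,325,165),f(*b,338,165));print(X.round(1),np.round(disp(X),1),r.round(2))
E
```

```text
[ 521.3 -421.2  223. ] [-9.11e+01 -1.00e-01  2.23e+02] [-0.26  0.06  0.23 -0.04]
[ 547.2 -390.7  223.4] [-90.1  39.9 223.4] [-0.08  0.02  0.07 -0.01]
[ 495.6 -451.1  223.9] [-92.4 -39.4 223.9] [-0.31  0.08  0.28 -0.04]
[ 575.8 -410.6  229.1] [-55.3  42.4 229.1] [ 0.01 -0.   -0.01  0.  ]
[ 522.1 -480.1  229. ] [-53.6 -45.5 229. ] [-0.01  0.    0.01 -0.  ]
```

```bash
python3 - <<'E'
from h import *
print(W((-93,0,300)))
inc([(W((-93,0,300)),(D,0,-.678+D/2))],np.array([403.8,-262.2,294]),(D,0,-.678))
E
```

```text
[ 519.86892636 -419.96699415  300.        ]
[-0.     0.    -1.571] [189.4  50.1  -6. ]
```

>>> {"op": "step_arm", "data": {
  "increments": "0 0 -0.18 20 5 -10 -0.565; 0 0 -0.36 40 10 -15 -0.565; 0 0 -0.54 60 16 -15 -0.565; 0 0 -0.72 85 22 -15 -0.565; 0 0 -0.9 110 29 -15 -0.565; 0 0 -1.08 135 36 -15 -0.565; 0 0 -1.26 160 42 -10 -0.565; 0 0 -1.44 180 48 -6 -0.565; 0 0 -1.571 189.5 50 -6 -0.565; 0 0 -1.571 189.5 50 -6 -0.565; 0 0 -1.571 189.5 50 -6 -0.565; 0 0 -1.571 189.5 50 -6 -0.565; 0 0 -1.571 189.5 50 -6 -0.565"
}}

```text
time: 11.35
tool_pos: [519.5, -419.4, 301.1]
tcp_rot: [3.141, 0.0, 0.892]
contact_force: [-1.3, -0.9, -0.0]
grip_width: 20.2
```

```bash
python3 - <<'E'
from plant import *
from h import *
t=capture("top");s=capture("scene");o=get_obs();print(o['tool_pos'],o['tcp_rot'],o['contact_force'],o['grip_width'],o['joint_positions'])
crop(s,310,110,90,100,7,"pics/s9.png")
E
```

```text
[ 519.52307118 -419.47553373  301.07039033] [3.14106871e+00 1.15934016e-04 8.92438783e-01] [ 0.09346501 -1.1889043   0.25037815] 19.83692171975089 [-7.93895681e-01  5.94279843e-01  9.72991535e-01 -5.47606406e-05
  1.57378746e+00 -1.15538347e-01]
```

View pics/s9.png

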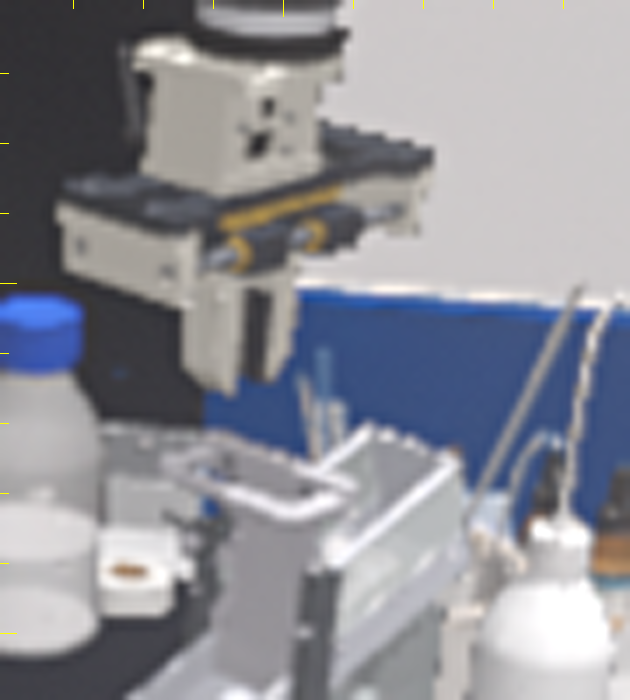

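>>> {"op": "step_arm", "data": {
  "increments": "0 0 0 0 0 15 -0.565; 0 0 0 0 0 34 -0.565; 0 0 0 0 0 34 -0.565; 0 0 0 0 0 34 -0.565"
}}

```text
time: 11.95
tool_pos: [519.7, -419.7, 267.0]
tcp_rot: [3.141, 0.0, 0.893]
contact_force: [0.5, -0.3, 0.1]
grip_width: 20.3
```

```bash
python3 - <<'E'
from plant import *
from h import *
t=capture("top");s=capture("scene");o=get_obs();print(o['tool_pos'],o['tcp_rot'],o['contact_force'],o['grip_width'])
crop(s,320,150,50,50,14,"pics/s10.png")
X=o['tool_pos']; 
for z in(244,222):print(proj(s,[[X[0],X[1],z]]))
crop(t,330,160,50,50,14,"pics/t10.png")
E
```

```text
[ 519.82991601 -419.82474758  267.5495233 ] [3.14004435e+00 1.83972855e-04 8.92772385e-01] [ 0.12643528 -0.68327601  0.21967967] 20.051327326064673
[[342.23713537 173.61627667]]
[[341.69346888 179.56995968]]
```

View pics/s10.png

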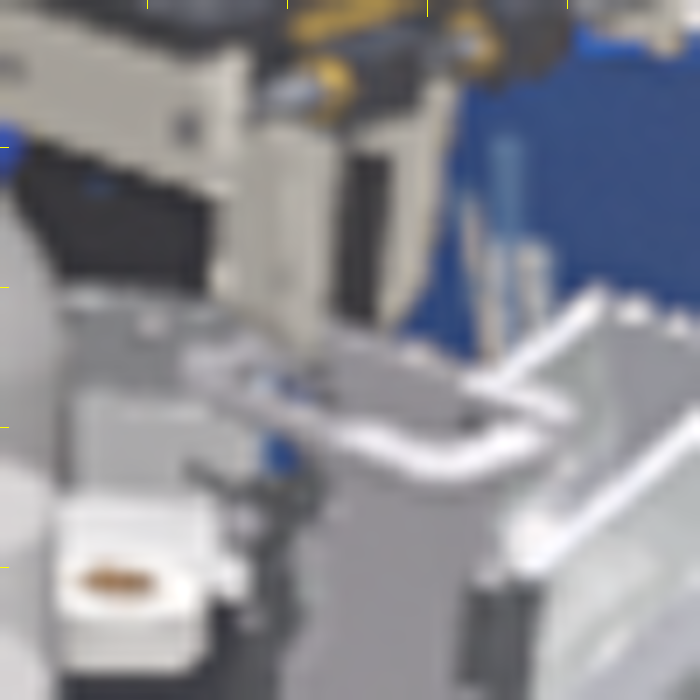

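>>> {"op": "step_arm", "data": {
  "increments": "0 0 0 0 0 8 -0.565; 0 0 0 0 0 14 -0.565; 0 0 0 0 0 18 -0.565; 0 0 0 0 0 22 -0.565; 0 0 0 0 0 22 -0.565"
}}

```text
time: 12.68
tool_pos: [519.5, -419.5, 244.3]
tcp_rot: [-3.141, 0.0, 0.893]
contact_force: [0.3, -0.1, -0.3]
grip_width: 19.8
```

>>> {"op": "step_arm", "data": {
  "increments": "0 0 0 0 0 6 -0.565; 0 0 0 0 0 12 -0.565; 0 0 0 0 0 18 -0.565; 0 0 0 0 0 20 -0.565; 0 0 0 0 0 20 -0.565; 0 0 0 0 0 20 -0.7; 0 0 0 0 0 20 -0.7"
}}

```text
time: 13.55
tool_pos: [519.7, -419.7, 225.0]
tcp_rot: [3.141, 0.0, 0.893]
contact_force: [-0.2, -0.6, 0.6]
grip_width: 14.3
```

>>> {"op": "step_arm", "data": {
  "increments": "0 0 0 0 0 0 -1; 0 0 0 0 0 0 -1; 0 0 0 0 0 0 -1; 0 0 0 0 0 0 -1"
}}

```text
time: 14.05
tool_pos: [519.1, -419.3, 224.9]
tcp_rot: [-3.14, 0.0, 0.893]
contact_force: [-4.5, 3.9, 2.9]
grip_width: 8.6
```

>>> {"op": "step_arm", "data": {
  "increments": "0 0 0 0 0 -5 -1; 0 0 0 0 0 -11 -1; 0 0 0 0 0 -17 -1; 0 0 0 0 0 -23 -1; 0 0 0 0 0 -29 -1; 0 0 0 0 0 -34 -1; 0 0 0 0 0 -37.5 -1; 0 0 0 0 0 -37.5 -1; 0 0 0 0 0 -37.5 -1"
}}

```text
time: 15.18
tool_pos: [519.2, -419.2, 262.5]
tcp_rot: [-3.14, 0.0, 0.893]
contact_force: [-4.5, 4.3, -3.4]
grip_width: 8.9
```

```bash
python3 - <<'E'
from plant import *
from h import *
t=capture("top");s=capture("scene");o=get_obs();print(o['tool_pos'],o['tcp_rot'],o['contact_force'],o['grip_width'])
crop(s,290,130,120,120,6,"pics/s11.png")
crop(t,280,130,110,100,7,"pics/t11.png")
E
```

```text
[ 519.16859918 -419.2495453   262.48076854] [-3.14030017e+00  9.82427454e-05  8.92796420e-01] [-4.93059275  3.19185647 -4.2175047 ] 8.782207968486738
```

View pics/s11.png

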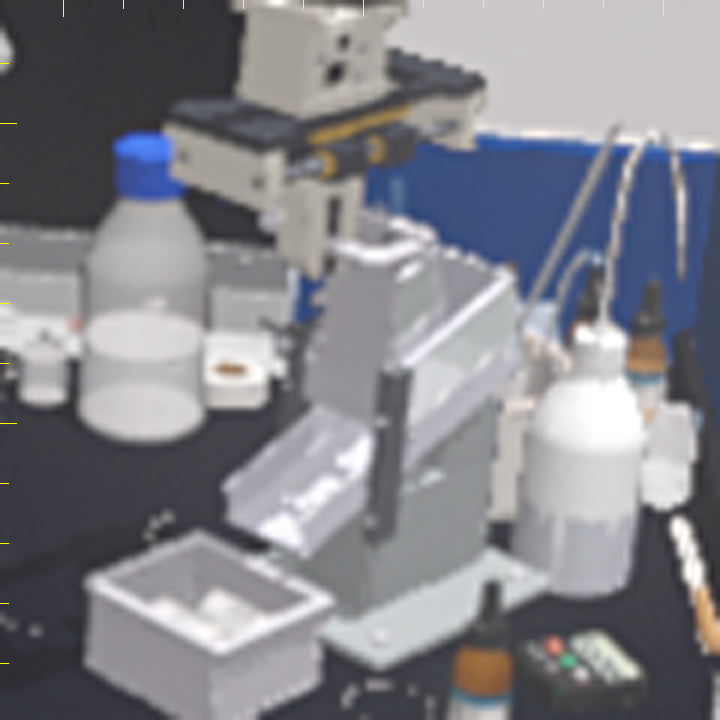

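>>> {"op": "step_arm", "data": {
  "increments": "0 0 0 0 0 3 -1; 0 0 0 0 0 6 -1; 0 0 0 0 0 8 -1; 0 0 0 0 0 8 -1"
}}

```text
time: 15.78
tool_pos: [519.2, -419.3, 254.3]
tcp_rot: [-3.14, -0.0, 0.893]
contact_force: [-4.9, 3.5, -4.3]
grip_width: 9.1
```

>>> {"op": "step_arm", "data": {
  "increments": "0 0 0 0 0 1 -1; 0 0 0 0 0 2 -1; 0 0 0 0 0 2 -1"
}}

```text
time: 16.15
tool_pos: [519.2, -419.3, 253.6]
tcp_rot: [-3.141, 0.0, 0.893]
contact_force: [-6.4, 3.6, 1.5]
grip_width: 9.0
```

>>> {"op": "step_arm", "data": {
  "increments": "0 0 0 0 0 0 -0.65; 0 0 0 0 0 0 -0.6; 0 0 0 0 0 0 -0.6; 0 0 0 0 0 0 -0.6; 0 0 0 0 0 -10 -0.6; 0 0 0 0 0 -25 -0.6; 0 0 0 0 0 -45 -0.6; 0 0 0 0 0 -75 -0.6; 0 0 0 0 0 -110 -0.6; 0 0 0 0 0 -110 -0.6"
}}

```text
time: 17.4
tool_pos: [520.2, -420.2, 367.1]
tcp_rot: [3.133, 0.001, 0.893]
contact_force: [-0.1, -0.2, -0.3]
grip_width: 18.6
```

```bash
python3 - <<'E'
from plant import *
from h import *
s=capture("scene");t=capture("top");o=get_obs();print(o['tool_pos'],o['contact_force'],o['grip_width'])
crop(s,290,130,120,120,6,"pics/s12.png")
crop(t,280,130,110,110,6,"pics/t12.png")
for g in (0,29,59):print(proj(s,[W((-93,y,222+g)) for y in(-40,40)]))
E
```

```text
[ 519.5837833  -419.60745935  362.88316431] [-0.69078941  0.29024239 -1.00872742] 18.44187196670458
[[350.82015098 183.08260622]
 [332.9841587  176.18573049]]
[[351.62355259 175.09605776]
 [333.62278907 168.44386619]]
[[352.46646729 166.70198928]
 [334.29247479 160.3120014 ]]
```

View pics/s12.png

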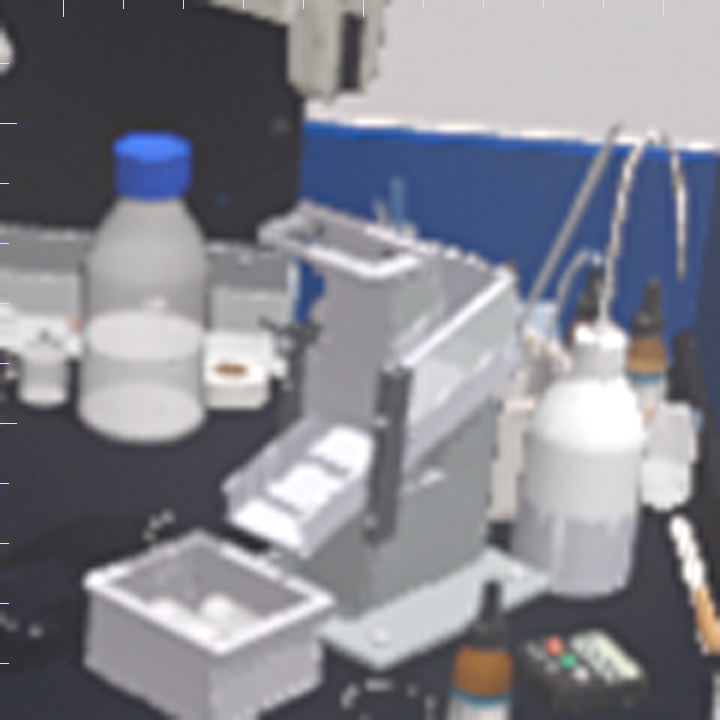

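View pics/t12.png

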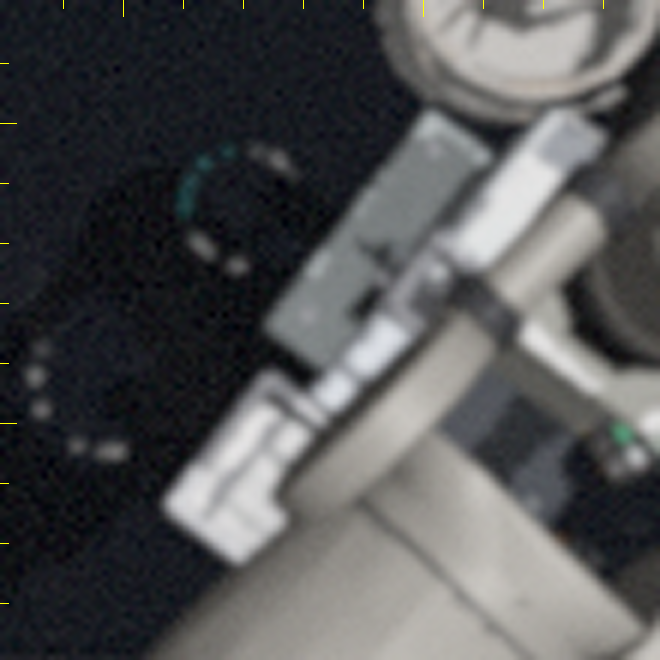

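```bash
python3 - <<'E'
from h import *
inc([((330,-100,380),(D,0,.893))],np.array([519.8,-419.8,362.3]),(D,0,.893))
E
```

```text
[0. 0. 0.] [ 130.1 -348.4  -17.7]
```

>>> {"op": "step_arm", "data": {
  "increments": "0 0 0 130 -348 -18 -0.6; 0 0 0 130 -348 -18 -0.6; 0 0 0 130 -348 -18 -0.6; 0 0 0 130 -348 -18 -0.6; 0 0 0 130 -348 -18 -0.6; 0 0 0 130 -348 -18 -0.6; 0 0 0 130 -348 -18 -0.6; 0 0 0 130 -348 -18 -0.6; 0 0 0 130 -348 -18 -0.6"
}}

```text
time: 18.62
tool_pos: [330.5, -100.8, 379.7]
tcp_rot: [-3.14, 0.0, 0.892]
contact_force: [0.1, -0.6, 0.4]
grip_width: 18.5
```

```bash
python3 - <<'E'
from plant import *
from h import *
s=capture("scene");t=capture("top");o=get_obs();print(o['tool_pos'],o['contact_force'],o['grip_width'])
pickle.dump(s,open("scene3.pkl","wb"));pickle.dump(t,open("top3.pkl","wb"))
crop(s,290,150,100,100,7,"pics/s13.png")
crop(t,290,140,100,90,8,"pics/t13.png")
E
```

```text
[ 330.49205298 -100.81412228  379.68262183] [-4.60988861e-01  8.24948853e-05  1.19801483e+00] 18.200958945853152
```

View pics/s13.png

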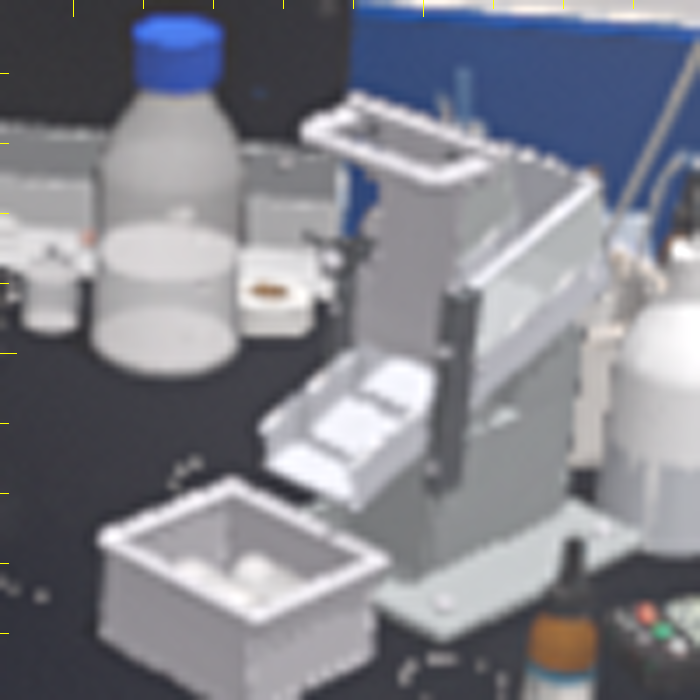

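View pics/t13.png

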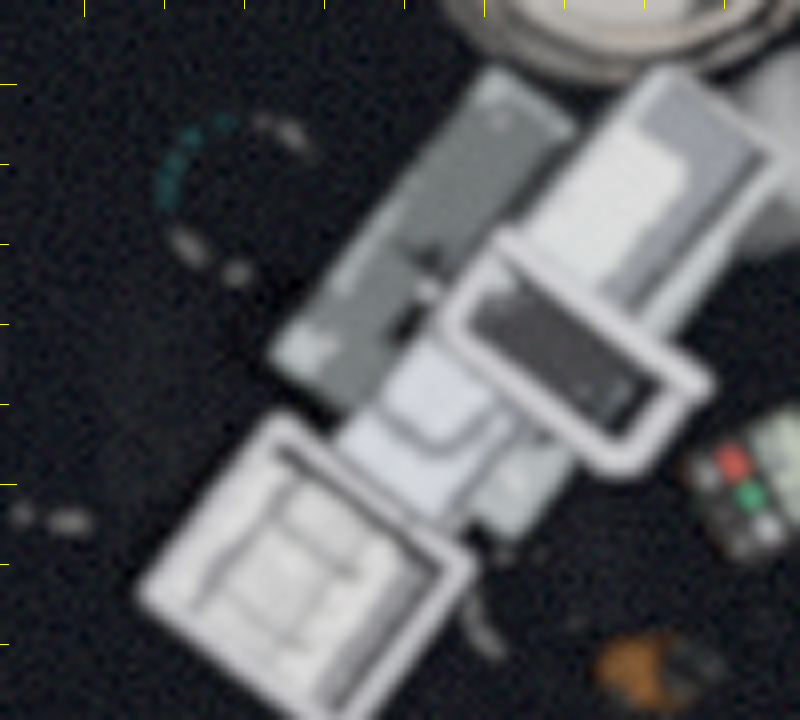

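```bash
python3 - <<'E'
from h import *
t=load("top3.pkl");s=load("scene3.pkl")
for c,a,n in((t,(302,186,52,52),"t"),(s,(300,212,50,45),"s")):
    x,y,w,h=a; g=c["frame"][y:y+h,x:x+w,::-1]
    g=cv2.resize(g,None,fx=12,fy=12,interpolation=cv2.INTER_CUBIC).astype(float)
    g=np.clip((g-110)*2.0,0,255) if n=="t" else np.clip((g-90)*1.8,0,255)
    cv2.imwrite(f"pics/{n}14.png",g.astype(np.uint8))
f=lambda x,y:(290+x/8-.5,140+y/8-.5)
m=back(t,[f(283,412),f(475,560),f(140,595)],60);print(m,(m[1]+m[2])/2,W((-160,0,0)))
E
```

```text
[[ 537.51687001 -366.34977258   60.        ]
 [ 471.53122091 -447.55111067   60.        ]
 [ 458.87011586 -301.23251827   60.        ]] [ 465.20066838 -374.39181447   60.        ] [ 467.68740019 -377.94214047    0.        ]
```

View pics/t14.png

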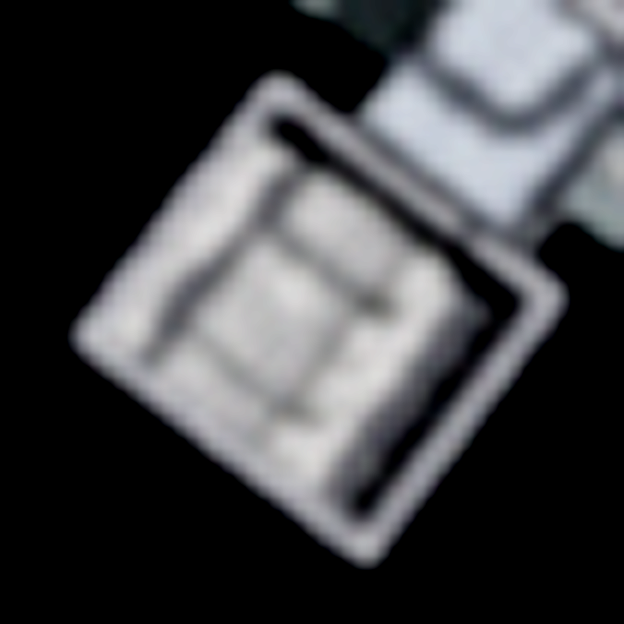

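View pics/s14.png

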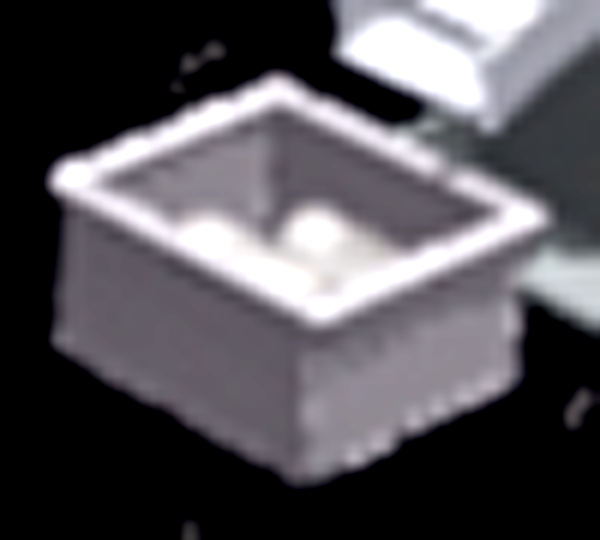

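```bash
python3 - <<'E'
from h import *
t=load("top3.pkl");s=load("scene3.pkl")
def cyl(q):  # centre dispenser xyz, axis along y'
    pts=[]
    for y in(-25,25):
        for a in np.linspace(0,2*np.pi,24,endpoint=False): pts.append(W((q[0]+12.5*np.cos(a),q[1]+y,q[2]+12.5*np.sin(a))))
    return pts
cands={"floor":[(-163-29,0,15),(-163,0,15),(-163+29,0,15)],"top":[(-163-29,0,38),(-163+29,0,38)]}
for c,a,n in((t,(302,186,52,52),"t"),(s,(300,195,50,50),"s")):
    x,y,w,h=a
    ims=[]
    for k,cs in cands.items():
        g=cv2.resize(c["frame"][y:y+h,x:x+w,::-1],None,fx=7.5,fy=7.5,interpolation=cv2.INTER_CUBIC)
        for i,q in enumerate(cs):
            u=(proj(c,cyl(q))-[x-.5,y-.5])*7.5
            cv2.polylines(g,[cv2.convexHull(u.astype(np.int32))],True,[(0,0,255),(0,255,0),(255,0,0)][i],1)
        ims.append(g)
    cv2.imwrite(f"pics/{n}15.png",np.hstack(ims))
crop(s,325,195,35,32,20,"pics/s16.png")
E
```

```text
(no output)
```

View pics/s15.png

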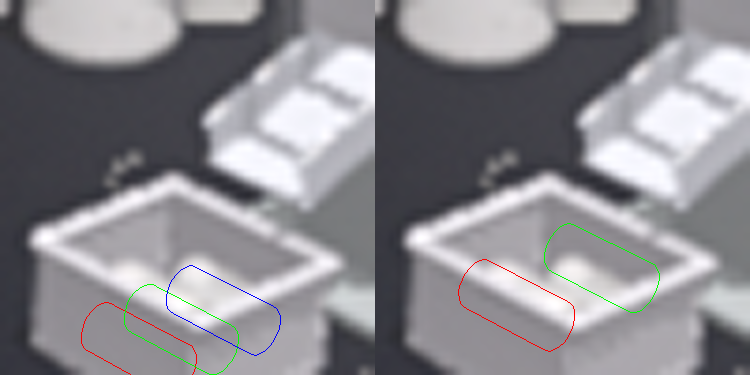

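View pics/t15.png

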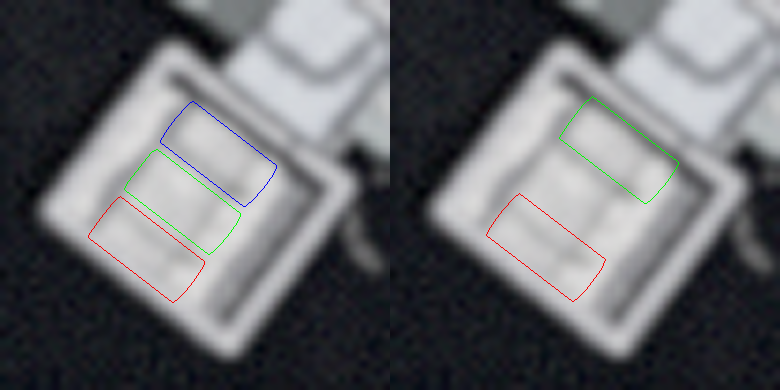

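View pics/s16.png

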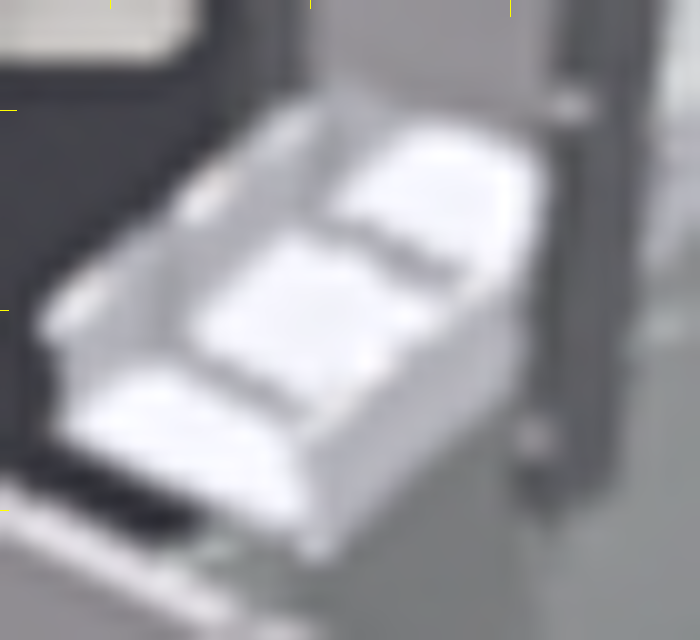

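```bash
python3 - <<'E'
from h import *
t=load("top3.pkl");crop(t,90,60,340,190,2.35,"pics/t17.png")
E
```

```text
(no output)
```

View pics/t17.png

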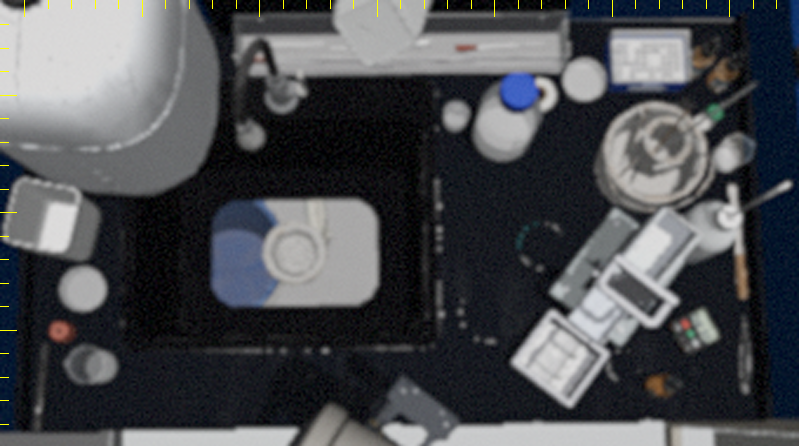

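No vials lie on the worktop outside the tray. The chute is clear and the bystanders are where they were, so I'm handing in.

```bash
python3 -c "
from plant import *
print(close_job())"
```

```text
the job is handed in; nothing more can be done
None
```

I put the tray under the spout and lifted the gate to the next notch. The vials rolled out into the tray, and I handed the job in at about 18.7 s of the 61 s limit.

- **Tray:** I carried it by its left rim and set it down flat. My last two image checks put its middle about 2 mm and 4 mm from the drop point.
- **Gate:** I pinched the handle bar from above, raised it about 37.5 mm, then let it down. It stopped about 28.7 mm above shut, and the load came off the fingers there, so the pawl was holding it. After I released it and backed away, the pictures showed the bar still at the height expected for the 29 mm notch.
- **Vials:** The chute is empty and no vial lies anywhere on the worktop. In the blurred pictures I could make out about three in the tray, so the fourth, probably part of a second layer, is inferred from that.
- **Surroundings:** The bystanders look unmoved, and the arm stands clear, touching nothing.

No check failed. The base-corner fit and the bar triangulation disagreed by about 3 mm on the bar's position, so I aimed between the two, and the fingers went round the bar without touching it.

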